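# Push the flat tin through the gap between two butter dishes

## Task

The short flat tin belongs with the tall tin on the other side of the two butter dishes. Without grasping or lifting it, push it along the worktop with the fingertips, through the narrow gap between the dishes, until it is completely out of the gap and stands close beside the tall tin, touching it or less than 2 cm from it. Do not shove the tall tin out of its place, and leave the mug, the glass and the roll of tape alone.

Things in the scene. Friction and masses are not known exactly. Their poses are not given: they have to be found in the camera images.
- flat_tin: the short flat food tin with a bare metal lid, a closed round tin 86 mm in diameter and 40 mm high, about 0.23 kg, loose, standing on the worktop; origin at the centre of its underside, z up. It starts to the robot's right or left of the butter dishes, the tall tin on the other side.
- tall_tin: the taller food tin, 75 mm in diameter and 110 mm high, about 0.48 kg, loose, standing on the worktop; origin at the centre of its underside, z up. Flat and tall tin touch when their centres are 81 mm apart.
- butter_dish_far: white oblong lidded butter dish, the one farther from the robot: fixed, does not move. Foot 70 mm along its x, 134 mm along its y, 12 mm high; lid 62 x 126 mm up to 40 mm; low wooden grip up to 46 mm. Origin at the centre of its underside. Its y axis points at the near dish (towards the robot, up to 0.2 rad off), its x runs through the gap (to the robot's left).
- butter_dish_near: the identical butter dish nearer to the robot, fixed, origin at the centre of its underside, axes parallel to the far dish's. They stand end to end with a straight gap of 94 to 99 mm between their feet, its middle midway between the two origins, 70 mm long, running along the dishes' x axis. The flat tin passes with 4 to 6 mm to spare on each side.
- tape_roll: bystander: roll of brown tape, 93 mm across and 48 mm high, loose, lying near the robot on its left; origin at the centre of its underside
- white_green_mug: bystander: white and green mug, 92 x 127 x 93 mm with its handle, loose, standing far ahead on the left; origin at the centre of its underside
- drinking_glass: bystander: clear drinking glass, 81 mm across and 93 mm high, loose, standing far ahead on the right; origin at the centre of its underside
There are look-alikes about, which are no part of the job. What is shaped like the tall_tin but orange or turquoise is not meant.

How it is judged:
On the way:
1. the flat tin is in the gap between the two butter dishes (x of flat_tin in the frame of butter_dish_far between -0.025 and 0.025 m and y of flat_tin in the frame of butter_dish_far between 0.1 and 0.13 m and height (world z) of flat_tin below 0.01 m), for 0.05 s.
At the end, for the whole second after the job is handed in: Flat tin upright, at rest on the worktop, past the gap on the tall tin's side (centre 75 mm or more from the gap's middle along its direction), its centre within 107 mm of the tall tin's (26 mm between their sides); tall tin upright, at most 20 mm from where it stood ((x of flat_tin in the frame of butter_dish_far above 0.075 m or x of flat_tin in the frame of butter_dish_far below -0.075 m) and horizontal distance between flat_tin and tall_tin below 0.107 m and angle between each of flat_tin, tall_tin's own z axis and vertical below 0.1 rad and height (world z) of flat_tin below 0.006 m and linear speed of flat_tin below 0.02 m/s and distance of tall_tin from where it was at the start of the episode below 0.02 m); the robot touches nothing.
It fails at once if the flat tin is lifted (10 mm or more) or tipped (height (world z) of flat_tin above 0.01 m or angle between flat_tin's own z axis and vertical above 0.25 rad).
It fails at once if the tall tin is shoved more than 20 mm or tipped (distance of tall_tin from where it was at the start of the episode above 0.02 m or angle between tall_tin's own z axis and vertical above 0.3 rad).
It fails at once if the mug, glass or tape roll is moved more than 20 mm (distance of any of tape_roll, white_green_mug, drinking_glass from where it was at the start of the episode above 0.02 m).
It also fails if it takes over 64 s, if anything falls off the work surface, if the arm or the gripper's body presses on something with over 40 N, if the wrist force passes 120 N, or if a joint passes its speed limit or range.

## Robot

A 7-joint arm with a two-finger parallel gripper is mounted at the origin on a cart in front of the work surface, level with it; the furniture and walls round the work are solid. World frame = base frame: x ahead of the robot, y to its left, z up, the work surface at z = 0. Lengths are in m, angles in rad, forces in N, time in s.
With the tool pointing down it reaches from about 0.35 to 0.9 m from the base axis. Payload 8.1 kg.
Tool frame: the origin (TCP) lies midway between the tips of the shut fingers; the grasp point (between the pads) lies 19 mm behind it; z points along the fingers, y is the line along which they close (so a half turn about z gives the same grasp; the last joint's range is limited). The gripper opens to 92 mm and grips with 3 to 60 N. Pads are 19 mm wide; open, the fingers measure 130 mm over their backs; the gripper's body (75 mm by 190 mm) begins 47 mm behind the grasp point.
Start: joints at [1.161, 0.434, 0.025, 1.573, -0.012, 1.134, -0.075], TCP at [0.189, -0.596, 0.227] pointing down, gripper open.
Joint ranges: [-2.62, 2.62], [-0.44, 2.09], [-1.27, 1.32], [0.08, 2.57], [-1.32, 4.46], [0.12, 2], [-2.74, 2.74]. Speed limits (rad/s): [2.22, 2.22, 3.01, 3.01, 3.14, 3.14, 3.14].

## Interface

Orientations are given as a unit quaternion [w, x, y, z].
In Python, from workcell import monitor, camera, ticket gives the robot as it stands. The module is installed in compiled form; this text tells all that it offers.
- The arm moves only by the shell command python3 -m crank 'ROWS' [FORCE]. ROWS is JSON, a list of rows, each an object with "gripper": the opening, from 0 (shut) to 1 (fully open); "dp": the shift along the tool's x, y, z in cm, a list of three; "roll": the turn about the tool's z in degrees. A call has 1 to 5 rows; each row shifts and turns the commanded pose from where the row before left it, along the tool's axes as they then stand; what a row does not reach is not made up. A row lasts 1/8 s, in which the tool goes at most 62.5 mm and 10.7 degrees, less where a joint would pass 70% of its speed; a pose out of reach is approached as far as the arm can. A call is refused whole if a number of a shift passes 6.25 or a number of a turn 10.7, either way. A call with a gripper value outside its range is refused whole. The fingers move at their own pace and stop on an object; FORCE is the grip in N (left out, the last holds). Time passes only in rows, so rows that do not move let the fingers close. It gives the time, the measured TCP pose, the force, the opening and the grip force at its end, in the units of the state.
- monitor.observe(): the state, without advancing time (a new reading comes with each control period).
- camera(name): name is "side" or "top" or "wrist"; returns a dict with "pixels" (400x640x3 uint8, red, green, blue), "fx", "fy", "cx", "cy" (pixels), "world_from_camera" (4x4, takes a point from camera to world coordinates). Camera axes: x right, y down, z forward; pixel columns grow to the right and rows downward; lengths in m; the calibration is good to about 2 mm. A picture is of the moment at which its call begins. There is no depth.
- ticket.hand_in(): hands the job in; it is judged then, once.
The state is a dict: "t": time; "joint_pos": joint angles; "joint_velocities": joint speeds; "joint_torque": joint torques, N m; "tool_pos": TCP position; "ee_rot": TCP orientation; "wrist_force": force on the tool from outside, world axes, zero at the start; "moment": the same for the moment, N m; "finger_gap": opening from 0.0 (shut) to 1.0 (fully open); "gripper_force": force on a finger pad.
Only numpy, scipy, OpenCV 4.12 (cv2) and the standard library are available. Lean on these libraries where they do the work, as an engineer would, in place of code of your own. Each camera call takes 0.05 s, during which the arm holds its last target. There are 200 camera calls.

## Working session

There is one attempt and no reset: what is moved stays moved. The work goes in short steps, Python scripts to look and compute and a shell command to move; the robot and the scene stay as the last step left them, time stands still between calls to the robot, and variables do not carry over. Pictures are saved under pics/ and viewed, at most 10 in all, crops included, and the job is handed in when it is done.

```bash
mkdir -p pics; python3 - <<'E'
from workcell import monitor,camera
import cv2,numpy as np
np.set_printoptions(precision=4,suppress=True)
for n in("top","side"):
    c=camera(n);cv2.imwrite(f"pics/{n}0.png",c["pixels"][...,::-1]);print(n,c["fx"],c["fy"],c["cx"],c["cy"]);print(np.array(c["world_from_camera"]))
s=monitor.observe();print(s["t"],s["tool_pos"],s["ee_rot"],s["wrist_force"],s["finger_gap"])
E
```

```text
top 381.52256051917374 381.52256051917374 323.80699704282705 199.38499825502674
[[-0.0848 -0.9741  0.2097  0.3079]
 [-0.9964  0.0816 -0.024   0.0274]
 [ 0.0063 -0.211  -0.9775  1.1546]
 [ 0.      0.      0.      1.    ]]
side 403.9959119283334 403.9959119283334 319.92301679893063 204.97010441075966
[[ 0.9937 -0.0551  0.0974  0.4272]
 [-0.1115 -0.4178  0.9017 -0.9285]
 [-0.009  -0.9069 -0.4213  0.488 ]
 [ 0.      0.      0.      1.    ]]
0.1 [ 0.1886 -0.5954  0.226 ] [-0.0007  0.9883  0.1528 -0.0002] [ 0.3601 -0.0365  0.2066] 1.002032078285487
```

View pics/top0.png

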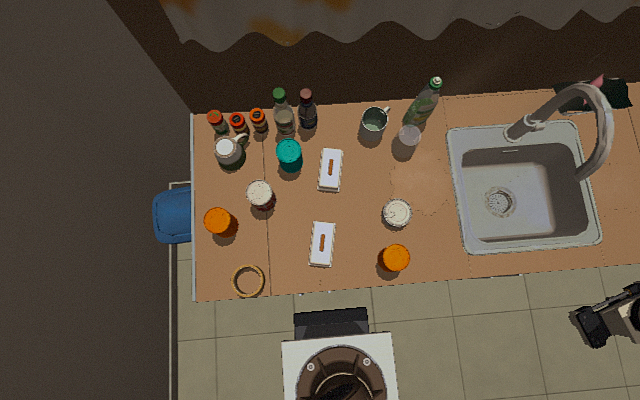

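View pics/side0.png

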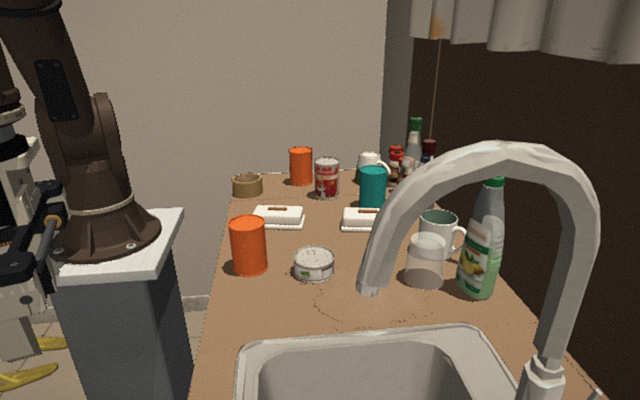

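Top view: the flat tin is at about (397,213), the tall tin at (260,195), the far dish at (331,170) and the near dish at (322,244). An orange look-alike stands at (396,258), the glass at (410,136) and the tape at (248,281). In the side view the flat tin is at (314,264), the tall tin at (327,178) and the dishes at (278,217) and (362,219).

```bash
cat > h.py <<'E'
import numpy as np,cv2
np.set_printoptions(precision=4,suppress=True)
def ray(c,u,v):
    T=np.array(c["world_from_camera"]);d=T[:3,:3]@[(u-c["cx"])/c["fx"],(v-c["cy"])/c["fy"],1]
    return T[:3,3],d/np.linalg.norm(d)
def onz(c,uv,z):
    o,d=ray(c,*uv);return o+d*(z-o[2])/d[2]
def tri(c1,p1,c2,p2):
    A=np.zeros((3,3));b=np.zeros(3)
    for c,p in((c1,p1),(c2,p2)):
        o,d=ray(c,*p);M=np.eye(3)-np.outer(d,d);A+=M;b+=M@o
    return np.linalg.solve(A,b)
def blob(mask,uv,r):
    "largest contour of mask within window around uv"
    w=np.zeros_like(mask);cv2.rectangle(w,(uv[0]-r,uv[1]-r),(uv[0]+r,uv[1]+r),255,-1)
    cs,_=cv2.findContours(mask&w,cv2.RETR_EXTERNAL,cv2.CHAIN_APPROX_NONE)
    return max(cs,key=cv2.contourArea)
def hsv(c): return cv2.cvtColor(c["pixels"],cv2.COLOR_RGB2HSV)
E
python3 - <<'E'
from h import *
from workcell import camera
a=camera("top")
cv2.imwrite("pics/crop1.png",cv2.resize(a["pixels"][140:275,230:430,::-1],None,fx=4,fy=4,interpolation=cv2.INTER_NEAREST))
H=hsv(a)
low=cv2.inRange(H,(0,0,90),(179,70,255))
for n,p in(("far",(331,170)),("near",(322,244)),("flat",(397,213)),("tall",(260,193))):
    k=blob(low,p,28);x=cv2.minAreaRect(k);e=cv2.fitEllipse(cv2.convexHull(k));print(n,cv2.contourArea(k),x,e,onz(a,e[0],.04),onz(a,e[0],.11))
grip=cv2.inRange(H,(0,90,40),(20,255,255))
for p in((331,168),(322,243)):
    k=blob(grip,p,9);x=cv2.minAreaRect(k);print(x,onz(a,x[0],.046))
E
```

```text
far 880.0 ((330.1341552734375, 169.2926788330078), (22.417600631713867, 42.516143798828125), 6.340191841125488) ((330.08282470703125, 169.77857971191406), (27.909515380859375, 52.27558517456055), 6.833744049072266) [ 0.6372 -0.0269  0.04  ] [ 0.6165 -0.0235  0.11  ]
near 965.5 ((321.81707763671875, 243.64633178710938), (23.41148567199707, 44.39347839355469), 6.340191841125488) ((321.62994384765625, 244.01425170898438), (28.486652374267578, 54.809974670410156), 7.655336380004883) [0.415  0.0176 0.04  ] [0.4082 0.0182 0.11  ]
flat 594.5 ((397.25006103515625, 211.75003051757812), (28.284271240234375, 27.577163696289062), 45.0) ((397.13934326171875, 212.19058227539062), (28.05371856689453, 29.115638732910156), 142.39794921875) [ 0.4901 -0.2139  0.04  ] [ 0.4786 -0.1987  0.11  ]
tall 485.5 ((258.5000305175781, 192.00001525878906), (24.748737335205078, 26.16295051574707), 45.0) ((258.57513427734375, 191.94097900390625), (25.462583541870117, 26.56471061706543), 75.74734497070312) [0.5861 0.1929 0.04  ] [0.5687 0.1825 0.11  ]
((330.2030029296875, 166.4702911376953), (3.0846152305603027, 15.224069595336914), 5.710593223571777) [ 0.6458 -0.0279  0.046 ]
((321.7970275878906, 242.0297088623047), (3.383126735687256, 16.219106674194336), 5.710592269897461) [0.4201 0.0166 0.046 ]
```

View pics/crop1.png

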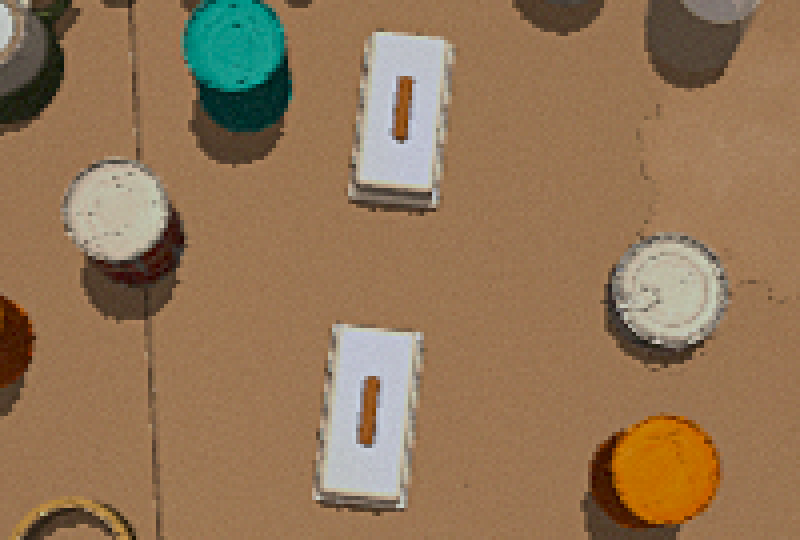

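```bash
python3 - <<'E'
from h import *
from workcell import camera
a=camera("top");s=camera("side")
H=hsv(a);S=hsv(s)
# orange can and glass, top view
k=blob(cv2.inRange(H,(8,200,170),(25,255,255)),(398,257),20);e=cv2.fitEllipse(cv2.convexHull(k));print("orange",e,onz(a,e[0],.11))
# side: lids/grips
low=cv2.inRange(S,(0,0,110),(179,60,255))
for n,p,r,q in(("flat",(314,256),24,(397.14,212.19)),("tall",(327,162),14,(258.57,191.94))):
    k=blob(low,p,r);e=cv2.fitEllipse(cv2.convexHull(k));print(n,e,cv2.boundingRect(k),tri(a,q,s,e[0]))
g=cv2.inRange(S,(0,90,40),(20,255,255))
for p,q in(((278,209),(321.8,242.03)),((363,211),(330.2,166.47))):
    try:
        k=blob(g,p,7 if p[0]<300 else 6);x=cv2.minAreaRect(k);print(x,tri(a,q,s,x[0]))
    except Exception as ex: print(ex)
im=s["pixels"][145:290,220:420,::-1]
cv2.imwrite("pics/crop2.png",cv2.resize(im,None,fx=4,fy=4,interpolation=cv2.INTER_NEAREST))
E
```

```text
orange ((395.8728942871094, 257.1561279296875), (25.530305862426758, 26.00958824157715), 111.72116088867188) [ 0.3558 -0.1797  0.11  ]
flat ((314.9356689453125, 262.78668212890625), (36.144100189208984, 47.37318801879883), 97.44316864013672) (293, 245, 41, 36) [ 0.4925 -0.2174  0.0235]
tall ((325.0373840332031, 159.28504943847656), (24.251148223876953, 75.8266830444336), 88.86038970947266) (313, 148, 29, 24) [0.5653 0.1818 0.1149]
((278.0, 203.0), (2.0, 14.0), 90.0) [0.4202 0.0168 0.0583]
((363.5, 211.0), (2.0, 11.0), 90.0) [ 0.6403 -0.0274  0.045 ]
```

View pics/crop2.png

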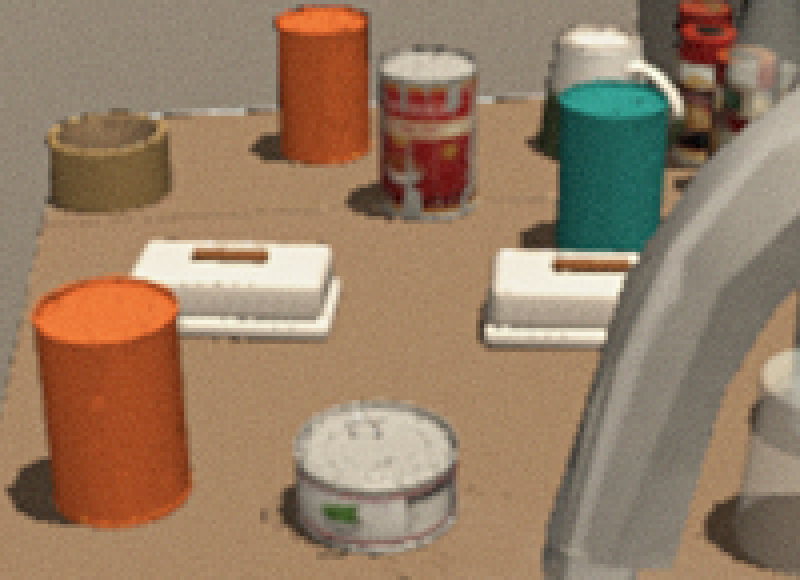

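The crop shows the flat tin's lid centred at about (314.1,256.7) in full-image pixels, the tall tin's lid at (326.9,161.3), the near grip at (277.5,209) and the spout tip at (368,289). The orange can stands beside the flat tin, on the robot's side.

```bash
python3 - <<'E'
from h import *
from workcell import camera
a=camera("top");s=camera("side")
for n,q,p in(("flat",(397.14,212.19),(314.1,256.7)),("tall",(258.8,192.3),(326.9,161.3)),("neargrip",(321.8,242.03),(277.5,209)),("fargrip",(330.2,166.5),(367,211.2)),("spout",(580,178),(368,289)),("glass",(410.,134),(429,243)),("orange",(395.87,257.16),(247,224))):
    print(n,tri(a,q,s,p))
far=onz(a,(330.5,166.8),.046);near=onz(a,(321.8,242.3),.046)
y=(near-far)[:2];L=np.linalg.norm(y);y/=L;x=np.array([y[1],-y[0]]);m=((far+near)/2)[:2]
print(far,near,L,"x",x,"mid",m,np.degrees(np.arctan2(x[1],x[0])))
for n,p in(("flat",onz(a,(397.14,212.19),.04)),("tall",onz(a,(258.8,192.3),.11)),("orange",onz(a,(395.87,257.16),.11)),("glass",onz(a,(410,134),.093))):
    print(n,p,"along",(p[:2]-m)@x,"lat",(p[:2]-m)@y)
# lid corner orientation from edges
H=hsv(a)
for p in((331,170),(322,244)):
    k=blob(cv2.inRange(H,(0,0,170),(179,60,255)),p,28);r=cv2.boxPoints(cv2.minAreaRect(k));print(np.array([onz(a,c,.04)[:2] for c in r]).round(4).tolist())
    pts=np.array([onz(a,c,.04)[:2] for c in k[:,0]],np.float32);print(cv2.minAreaRect(pts), pts.mean(0))
E
```

```text
flat [ 0.4908 -0.2146  0.0367]
tall [0.5685 0.1822 0.1078]
neargrip [0.4199 0.0166 0.0418]
fargrip [ 0.6452 -0.0279  0.043 ]
spout [ 0.5031 -0.6249  0.2563]
glass [ 0.713  -0.2714  0.0865]
orange [ 0.3565 -0.1807  0.1048]
[ 0.6447 -0.0287  0.046 ] [0.4193 0.0167 0.046 ] 0.2299079616367314 x [0.1974 0.9803] mid [ 0.532 -0.006] 78.61522138795654
flat [ 0.4901 -0.2139  0.04  ] along -0.212066678196641 lat 4.283095418777111e-05
tall [0.5676 0.1819 0.11  ] along 0.19124164519371706 lat 0.0022105264962603774
orange [ 0.3558 -0.1797  0.11  ] along -0.20511933969328322 lat 0.1384573584595898
glass [ 0.7117 -0.2698  0.093 ] along -0.22319513394279367 lat -0.2282605880322614
[[0.5942, 0.0157], [0.712, -0.0068], [0.6989, -0.0718], [0.5814, -0.0479]]
((0.6467406749725342, -0.027576938271522522), (0.06536555290222168, 0.11977125704288483), 79.11830139160156) [ 0.6432 -0.0303]
[[0.3619, 0.0613], [0.4861, 0.0377], [0.4732, -0.0272], [0.3495, -0.0021]]
((0.4177745580673218, 0.017667878419160843), (0.06589020043611526, 0.12604475021362305), 78.4981460571289) [0.418  0.0118]
```

```bash
python3 -m crank '[{"gripper":0.43,"dp":[5.0,-2.7,0],"roll":0},{"gripper":0.43,"dp":[5.0,-2.7,0],"roll":0},{"gripper":0.43,"dp":[5.0,-2.7,0],"roll":0},{"gripper":0.43,"dp":[5.0,-2.7,0],"roll":0},{"gripper":0.43,"dp":[0,0,0],"roll":-10}]'; python3 -m crank '[{"gripper":0.43,"dp":[0,0,0],"roll":-10},{"gripper":0.43,"dp":[0,0,0],"roll":-10},{"gripper":0.43,"dp":[0,0,0],"roll":-10},{"gripper":0.43,"dp":[0,0,0],"roll":-10},{"gripper":0.43,"dp":[0,0,0],"roll":-10}]'; cat > st.py <<'E'
from h import *
from workcell import monitor
from scipy.spatial.transform import Rotation as R
s=monitor.observe();q=s["ee_rot"];M=R.from_quat([q[1],q[2],q[3],q[0]]).as_matrix();p=np.array(s["tool_pos"])
x=np.array([.1958,.9806]);y=np.array([-x[1],x[0]]);m=np.array([.532,-.006])
print("t",s["t"],"p",p,"yaw",np.degrees(np.arctan2(M[1,0],M[0,0])),"z",M[:,2],"along",(p[:2]-m)@x,"lat",(p[:2]-m)@y,"gap",s["finger_gap"],"F",np.array(s["wrist_force"]),"j",np.array(s["joint_pos"]))
g=np.array([.4718,-.305,p[2]]);print("to pre (tool)",M.T@(g-p)*100)
E
python3 st.py
```

```text
t: 0.98
tool_pos: [0.3515, -0.4279, 0.227]
ee_rot: [-0.0, 0.97, 0.243, 0.001]
wrist_force: [-0.8, -0.1, -0.3]
finger_gap: 0.506
gripper_force: 0.0
t: 1.6
tool_pos: [0.3468, -0.4325, 0.2268]
ee_rot: [0.0, 0.778, 0.629, -0.0]
wrist_force: [-0.7, -0.3, -0.4]
finger_gap: 0.427
gripper_force: 0.0
t 1.6 p [ 0.3468 -0.4325  0.2268] yaw 77.90133085960173 z [ 0.     -0.0001 -1.    ] along -0.4544968051264239 lat 0.09813153494603104 gap 0.42717954493141785 F [-0.672  -0.2648 -0.4091] j [ 0.9936  0.3379 -0.2571  1.7306  0.0955  1.0852  0.4946]
to pre (tool) [15.0877  9.5533 -0.0013]
```

```bash
python3 -m crank '[{"gripper":0.43,"dp":[5.0,3.2,0],"roll":-0.8},{"gripper":0.43,"dp":[5.0,3.2,0],"roll":0},{"gripper":0.43,"dp":[5.0,3.2,0],"roll":0},{"gripper":0.43,"dp":[0,0,5],"roll":0},{"gripper":0.43,"dp":[0,0,0],"roll":0}]'; python3 st.py
```

```text
t: 2.22
tool_pos: [0.4695, -0.3042, 0.174]
ee_rot: [-0.003, 0.775, 0.632, -0.001]
wrist_force: [-0.7, -0.3, -0.1]
finger_gap: 0.428
gripper_force: 0.0
t 2.225 p [ 0.4695 -0.3042  0.174 ] yaw 78.44376500409011 z [-0.006  0.003 -1.   ] along -0.3046491441637147 lat 0.0029064074665905368 gap 0.428486791363047 F [-0.6908 -0.2976 -0.0961] j [ 0.7125  0.407  -0.3153  1.7764  0.1473  0.988   0.1374]
to pre (tool) [-0.0326  0.242  -0.0016]
```

```bash
python3 -m crank '[{"gripper":0.43,"dp":[0,0.2,4],"roll":0},{"gripper":0.43,"dp":[0,0,4],"roll":0},{"gripper":0.43,"dp":[0,0,4],"roll":0},{"gripper":0.43,"dp":[0,0,3.8],"roll":0},{"gripper":0.43,"dp":[0,0,0],"roll":0}]'; python3 st.py; python3 - <<'E'
from h import *
from workcell import camera
w=camera("top");cv2.imwrite("pics/t2.png",cv2.resize(w["pixels"][120:280,230:430,::-1],None,fx=3,fy=3))
E
```

```text
t: 2.85
tool_pos: [0.4718, -0.3066, 0.0179]
ee_rot: [-0.002, 0.776, 0.631, -0.001]
wrist_force: [-0.4, -0.5, 1.0]
finger_gap: 0.434
gripper_force: 0.0
t 2.85 p [ 0.4718 -0.3066  0.0179] yaw 78.26979478027732 z [-0.0038  0.0011 -1.    ] along -0.30654542706314775 lat 0.0001287097643711474 gap 0.43421763245138 F [-0.4271 -0.4924  0.9632] j [ 0.6668  0.6087 -0.2611  1.9071  0.2441  0.6603  0.0514]
to pre (tool) [ 0.1556 -0.0371  0.0002]
```

View pics/t2.png

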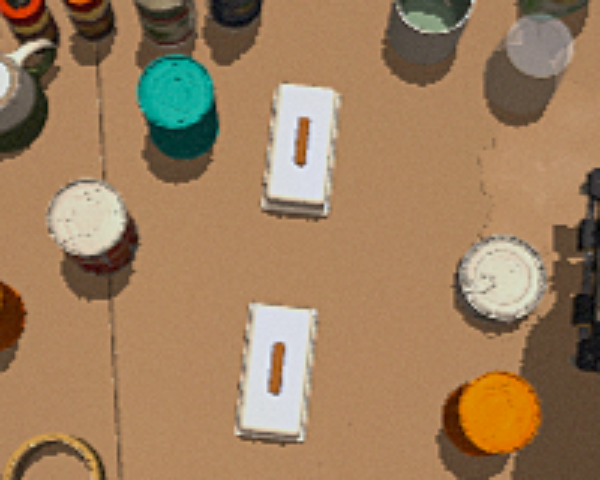

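The fingers hang to the right of the flat tin at about (590,270) in the crop, behind it and in line with the gap. The orange can at (500,413) stands just clear of the gripper body.

```bash
python3 -m crank '[{"gripper":0.43,"dp":[1.5,0.2,0.1],"roll":-0.4},{"gripper":0.43,"dp":[1.5,0,0],"roll":0},{"gripper":0.43,"dp":[1,0,0],"roll":0},{"gripper":0.43,"dp":[1,0,0],"roll":0},{"gripper":0.43,"dp":[1,0,0],"roll":0}]';python3 -m crank '[{"gripper":0.43,"dp":[1,0,0],"roll":0},{"gripper":0.43,"dp":[1,0,0],"roll":0},{"gripper":0.43,"dp":[1,0,0],"roll":0},{"gripper":0.43,"dp":[1,0,0],"roll":0},{"gripper":0.43,"dp":[0,0,0],"roll":0}]'; python3 st.py; cat > flat.py <<'E'
from h import *
from workcell import camera
import sys
a=camera("top");H=hsv(a);u,v=int(sys.argv[1]),int(sys.argv[2])
x=np.array([.1958,.9806]);y=np.array([-x[1],x[0]]);m=np.array([.532,-.006])
low=cv2.inRange(H,(0,0,90),(179,70,255))
for n,p,r,z in(("flat",(u,v),20,.04),("tall",(260,193),28,.11)):
    k=blob(low,p,r);e=cv2.fitEllipse(cv2.convexHull(k));w=onz(a,e[0],z);print(n,cv2.contourArea(k),np.array(e[0]),np.array(e[1]),w,"along",(w[:2]-m)@x,"lat",(w[:2]-m)@y)
cv2.imwrite("pics/"+sys.argv[3],cv2.resize(a["pixels"][120:280,230:430,::-1],None,fx=3,fy=3))
E
python3 flat.py 380 211 t3.png
```

```text
t: 3.52
tool_pos: [0.4873, -0.2475, 0.018]
ee_rot: [0.0, 0.773, 0.634, -0.0]
wrist_force: [-1.0, -3.3, 0.8]
finger_gap: 0.425
gripper_force: 1.2
t: 4.15
tool_pos: [0.4954, -0.2065, 0.0176]
ee_rot: [-0.0, 0.772, 0.635, 0.0]
wrist_force: [0.1, -0.2, -0.5]
finger_gap: 0.426
gripper_force: 0.0
t 4.15 p [ 0.4954 -0.2065  0.0176] yaw 78.88369494934913 z [-0.0001  0.001  -1.    ] along -0.20382710215895022 lat -0.0033542335774656984 gap 0.42635567361231885 F [ 0.0571 -0.2256 -0.5222] j [ 0.4851  0.5784 -0.2591  1.9752  0.2425  0.6178 -0.1263]
to pre (tool) [-10.1152  -0.4152  -0.0098]
flat 499.0 [377.8203 208.2266] [27.7957 28.2756] [ 0.5068 -0.158   0.04  ] along -0.15398035749303265 lat -0.005055719921016329
tall 498.5 [258.5187 191.9977] [25.6379 26.6031] [0.5685 0.1827 0.11  ] along 0.19216031435364628 lat 0.0011379346149697558
```

View pics/t3.png

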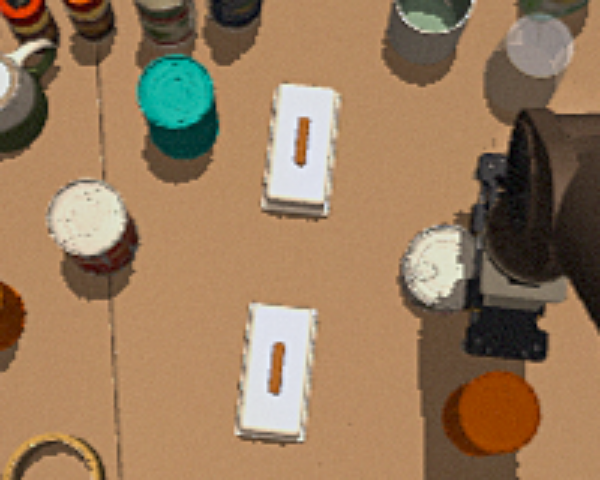

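The tin sits in the cradle with its lid at about (440,265) in the crop, partly hidden by the gripper. The gripper body clears the orange can.

```bash
python3 -m crank '[{"gripper":0.43,"dp":[1,0,0],"roll":0},{"gripper":0.43,"dp":[1,0,0],"roll":0},{"gripper":0.43,"dp":[1,-0.1,0],"roll":0},{"gripper":0.43,"dp":[1,-0.1,0],"roll":0},{"gripper":0.43,"dp":[1,-0.1,0],"roll":0}]';python3 -m crank '[{"gripper":0.43,"dp":[0.5,0,0],"roll":0},{"gripper":0.43,"dp":[0.5,0,0],"roll":0},{"gripper":0.43,"dp":[0,0,0],"roll":0}]'; python3 st.py; python3 - <<'E'
from h import *
from workcell import camera
a=camera("top");H=hsv(a);low=cv2.inRange(H,(0,0,90),(179,70,255))
k=blob(low,(362,206),22)
x=np.array([.1958,.9806]);y=np.array([-x[1],x[0]]);m=np.array([.532,-.006])
P=np.array([onz(a,c,.04)[:2]-m for c in k[:,0]]);al,la=P@x,P@y
print("along max",al.max(),"lat range",la.min(),la.max(),"mid",(la.min()+la.max())/2)
# circle of fixed radius fitted to the leading arc
from scipy.optimize import least_squares
c0=np.array([al.max()-.043,0]);Q=np.c_[al,la]
for _ in range(3):
    f=Q[Q[:,0]>c0[0]+.005];r=least_squares(lambda p:np.hypot(*(f-p[:2]).T)-p[2],[*c0,.042],loss="soft_l1",f_scale=.002);c0=r.x[:2];print(r.x,len(f))
# gap walls from the same image: dish foot/lid outlines
for p in((331,170),(322,244)):
    kk=blob(low,p,28)
    W=np.array([onz(a,c,.04)[:2]-m for c in kk[:,0]])@y;print("dish lat",np.percentile(W,[1,99]))
cv2.imwrite("pics/t4.png",cv2.resize(a["pixels"][140:275,290:410,::-1],None,fx=4,fy=4,interpolation=cv2.INTER_NEAREST))
E
```

```text
t: 4.82
tool_pos: [0.5019, -0.1578, 0.0177]
ee_rot: [-0.0, 0.773, 0.635, -0.0]
wrist_force: [-0.8, -0.9, -1.7]
finger_gap: 0.427
gripper_force: 0.7
t: 5.2
tool_pos: [0.5041, -0.1484, 0.0178]
ee_rot: [-0.0, 0.773, 0.635, 0.0]
wrist_force: [-0.5, -0.8, 0.1]
finger_gap: 0.429
gripper_force: 0.0
t 5.2 p [ 0.5041 -0.1484  0.0178] yaw 78.80101262569977 z [ 0.0002  0.0002 -1.    ] along -0.14508574187731266 lat -0.0004857109339184394 gap 0.42946188244592737 F [-0.5173 -0.8134  0.0606] j [ 0.3717  0.5648 -0.254   2.0037  0.2397  0.6011 -0.2385]
to pre (tool) [-15.9906  -0.1233  -0.0033]
along max -0.05559302008322254 lat range -0.04367977665345216 0.04054277825177106 mid -0.00156849920084055
[-0.0972 -0.0011  0.0415] 38
[-0.0971 -0.0012  0.0414] 37
[-0.0971 -0.0012  0.0414] 37
dish lat [-0.1766 -0.0421]
dish lat [0.053  0.1818]
```

View pics/t4.png

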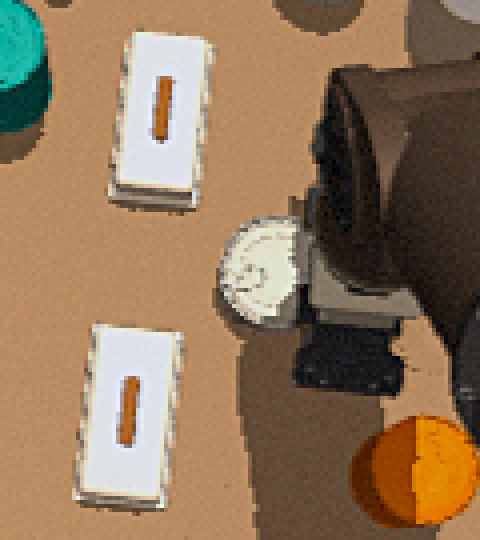

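The lid is centred near (362,207) in the full image and is about to enter the gap. I'll check its lateral position against both gap walls.

```bash
python3 - <<'E'
from h import *
from workcell import camera
a=camera("top")
x=np.array([.1958,.9806]);y=np.array([-x[1],x[0]]);m=np.array([.532,-.006])
g=cv2.cvtColor(a["pixels"],cv2.COLOR_RGB2GRAY).astype(float)
S=cv2.inRange(hsv(a),(0,0,0),(179,75,255))
# intensity / saturation profiles along the lateral direction at several stations
T=np.array(a["world_from_camera"]);Ti=np.linalg.inv(T)
def pix(P):
    c=Ti[:3]@np.append(P,1);return a["fx"]*c[0]/c[2]+a["cx"],a["fy"]*c[1]/c[2]+a["cy"]
sat=hsv(a)[...,1].astype(np.float32);val=hsv(a)[...,2].astype(np.float32)
for z,rng,n in((.012,np.arange(-.06,-.036,.002),"far foot"),(.04,np.arange(.04,.066,.002),"near lid")):
    out=[]
    for l in rng:
        pp=np.array([pix(np.append(m+s*x+l*y,z)) for s in np.linspace(-.02,.02,9)],np.float32)
        f=lambda I:cv2.remap(I,pp[:,:1],pp[:,1:],cv2.INTER_LINEAR).mean()
        out.append((round(l*1000),int(f(sat)),int(f(val))))
    print(n,out)
E
```

```text
far foot [(-60, 65, 125), (-58, 62, 92), (-56, 60, 107), (-54, 58, 138), (-52, 57, 152), (-50, 61, 127), (-48, 86, 96), (-46, 118, 91), (-44, 123, 118), (-42, 119, 163), (-40, 117, 188), (-38, 118, 187)]
near lid [(40, 117, 184), (42, 117, 184), (44, 117, 184), (46, 119, 184), (48, 122, 183), (50, 119, 176), (52, 91, 170), (54, 47, 206), (56, 19, 235), (58, 15, 238), (60, 16, 238), (62, 14, 235), (64, 13, 234)]
```

```bash
python3 -m crank '[{"gripper":0.43,"dp":[1,0,0],"roll":0},{"gripper":0.43,"dp":[1,0,0],"roll":0},{"gripper":0.43,"dp":[1,0,0],"roll":0},{"gripper":0.43,"dp":[1,0,0],"roll":0},{"gripper":0.43,"dp":[1,0,0],"roll":0}]';python3 st.py; python3 -m crank '[{"gripper":0.43,"dp":[1,0,0],"roll":0},{"gripper":0.43,"dp":[1,0,0],"roll":0},{"gripper":0.43,"dp":[1,0,0],"roll":0},{"gripper":0.43,"dp":[1,0,0],"roll":0},{"gripper":0.43,"dp":[1,0,0],"roll":0}]'; python3 st.py
```

```text
t: 5.92
tool_pos: [0.5137, -0.099, 0.0177]
ee_rot: [0.0, 0.773, 0.635, -0.0]
wrist_force: [-1.1, -1.4, 0.0]
finger_gap: 0.429
gripper_force: 0.8
t 5.925 p [ 0.5137 -0.099   0.0177] yaw 78.79311196057317 z [-0.0001 -0.     -1.    ] along -0.09473132171289286 lat -0.0002701420675308777 gap 0.4289812265304576 F [-1.1235 -1.4156  0.0141] j [ 0.2723  0.562  -0.2497  2.0094  0.2364  0.5974 -0.3324]
to pre (tool) [-21.0263  -0.107    0.0012]
t: 6.55
tool_pos: [0.5234, -0.0501, 0.0177]
ee_rot: [0.0, 0.773, 0.635, -0.0]
wrist_force: [-0.7, -2.3, 0.3]
finger_gap: 0.429
gripper_force: 0.9
t 6.55 p [ 0.5234 -0.0501  0.0177] yaw 78.77118226387618 z [-0.     -0.0001 -1.    ] along -0.044919832633949615 lat -0.00024490807171514105 gap 0.4289455767965256 F [-0.6734 -2.2538  0.2765] j [ 0.1745  0.5645 -0.2455  2.0032  0.2324  0.6003 -0.423 ]
to pre (tool) [-26.0077  -0.1019   0.002 ]
```

```bash
python3 -m crank '[{"gripper":0.43,"dp":[1,0,0],"roll":0},{"gripper":0.43,"dp":[1,0,0],"roll":0},{"gripper":0.43,"dp":[1,0,0],"roll":0},{"gripper":0.43,"dp":[1,0,0],"roll":0},{"gripper":0.43,"dp":[1,0,0],"roll":0}]'; python3 -m crank '[{"gripper":0.43,"dp":[1,0,0],"roll":0},{"gripper":0.43,"dp":[0.8,0,0],"roll":0},{"gripper":0.43,"dp":[0.5,0,0],"roll":0},{"gripper":0.43,"dp":[0,0,0],"roll":0}]'; python3 st.py; python3 - <<'E'
from h import *
from workcell import camera
from scipy.optimize import least_squares
a=camera("top");low=cv2.inRange(hsv(a),(0,0,90),(179,70,255))
x=np.array([.1958,.9806]);y=np.array([-x[1],x[0]]);m=np.array([.532,-.006])
for n,p,r0,z,R in(("flat",(298,198),22,.04,.042),("tall",(260,193),24,.11,.037)):
    k=blob(low,p,r0);Q=np.array([[(onz(a,c,z)[:2]-m)@x,(onz(a,c,z)[:2]-m)@y] for c in k[:,0]])
    c0=np.array([Q[:,0].max()-R,0])
    for _ in range(3):
        f=Q[Q[:,0]>c0[0]+(.005 if n=="flat" else -1)];r=least_squares(lambda p:np.hypot(*(f-p[:2]).T)-p[2],[*c0,R],loss="soft_l1",f_scale=.002);c0=r.x[:2]
    print(n,r.x,len(f),cv2.boundingRect(k))
cv2.imwrite("pics/t5.png",cv2.resize(a["pixels"][140:275,230:380,::-1],None,fx=4,fy=4,interpolation=cv2.INTER_NEAREST))
E
```

```text
t: 7.18
tool_pos: [0.5331, -0.001, 0.0177]
ee_rot: [-0.0, 0.773, 0.635, -0.0]
wrist_force: [0.5, -1.8, 0.5]
finger_gap: 0.43
gripper_force: 0.9
t: 7.68
tool_pos: [0.5377, 0.0216, 0.0177]
ee_rot: [-0.0, 0.773, 0.635, 0.0]
wrist_force: [-0.4, -0.3, -0.9]
finger_gap: 0.43
gripper_force: 0.0
t 7.675 p [0.5377 0.0216 0.0177] yaw 78.81419154067517 z [ 0.0002  0.0004 -1.    ] along 0.0281420138630354 lat -0.00015617821178313344 gap 0.43015737286308353 F [-0.3787 -0.2651 -0.913 ] j [ 0.0357  0.5772 -0.2397  1.9736  0.2256  0.6157 -0.5468]
to pre (tool) [-33.3141  -0.1261  -0.015 ]
flat [0.08   0.0009 0.0378] 35 (287, 189, 27, 28)
tall [0.192  0.0011 0.0357] 76 (245, 179, 28, 27)
```

View pics/t5.png

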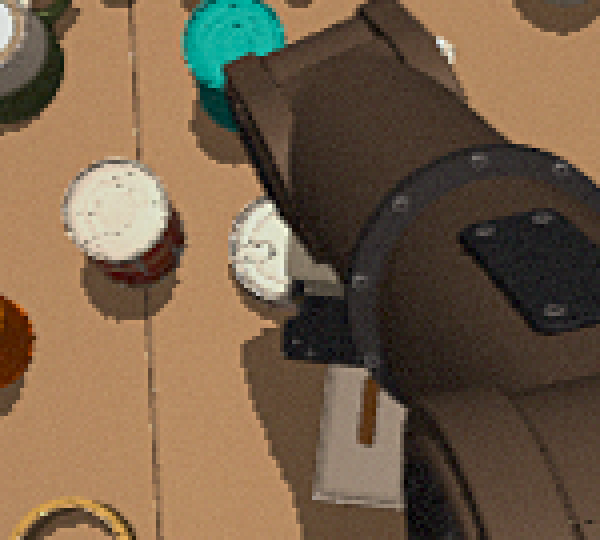

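The tin is out of the gap, with its lid at about (297,202) in the full image and roughly 3 cm short of the tall tin at (259,192). I'll push it about 2 cm further.

```bash
python3 -m crank '[{"gripper":0.43,"dp":[0.6,0,0],"roll":0},{"gripper":0.43,"dp":[0.6,0,0],"roll":0},{"gripper":0.43,"dp":[0.5,0,0],"roll":0},{"gripper":0.43,"dp":[0.3,0,0],"roll":0},{"gripper":0.43,"dp":[0,0,0],"roll":0}]'; python3 st.py; python3 -m crank '[{"gripper":0.43,"dp":[-1,0,0],"roll":0},{"gripper":0.43,"dp":[-1,0,0],"roll":0},{"gripper":0.43,"dp":[0,0,-4],"roll":0},{"gripper":0.43,"dp":[0,0,-5],"roll":0},{"gripper":0.43,"dp":[0,0,-5],"roll":0}]'; python3 -m crank '[{"gripper":0.43,"dp":[-6,0,0],"roll":0},{"gripper":0.43,"dp":[-6,0,0],"roll":0},{"gripper":0.43,"dp":[-6,0,0],"roll":0},{"gripper":0.43,"dp":[-4,0,0],"roll":0},{"gripper":0.43,"dp":[0,0,0],"roll":0}]'; python3 flat.py 294 196 t6.png
```

```text
t: 8.35
tool_pos: [0.5416, 0.0411, 0.0177]
ee_rot: [-0.0, 0.773, 0.635, 0.0]
wrist_force: [-0.1, -0.6, -0.0]
finger_gap: 0.429
gripper_force: 0.0
t 8.35 p [0.5416 0.0411 0.0177] yaw 78.80999866858728 z [ 0.0002  0.0003 -1.    ] along 0.04803142540370309 lat -0.0001607469083063761 gap 0.4286700788111581 F [-0.1482 -0.5891 -0.0104] j [-0.0011  0.5826 -0.2379  1.9613  0.2238  0.6223 -0.5791]
to pre (tool) [-35.3031  -0.1277  -0.013 ]
t: 8.98
tool_pos: [0.5371, 0.0197, 0.1591]
ee_rot: [-0.0, 0.773, 0.634, -0.0]
wrist_force: [1.0, -0.5, 0.2]
finger_gap: 0.43
gripper_force: 0.0
t: 9.6
tool_pos: [0.4928, -0.1998, 0.1576]
ee_rot: [0.0, 0.775, 0.632, -0.001]
wrist_force: [-0.1, 0.4, -0.6]
finger_gap: 0.427
gripper_force: 0.0
flat 598.0 [294.8836 200.7465] [28.1359 29.3568] [0.5501 0.0863 0.04  ] along 0.09409070387862489 lat 0.00030896383945928224
tall 495.5 [258.5517 192.047 ] [25.7415 26.563 ] [0.5684 0.1826 0.11  ] along 0.1920472045942424 lat 0.0012683383075177343
```

View pics/t6.png

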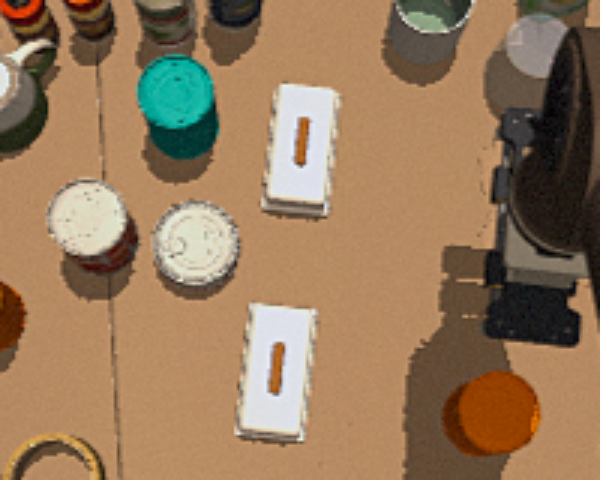

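The flat tin stands at about (197,243) in the crop, clear of the gap and about 17 mm from the tall tin. Nothing else has moved.

```bash
python3 -c "
from workcell import ticket
print(ticket.hand_in())"
```

```text
the job is handed in; nothing more can be done
None
```

I pushed the flat tin through the gap with the fingertips and handed the job in: it stands clear of the gap about 17 mm from the tall tin (limit 20 mm, measured to about 3 mm), and I saw nothing else move; no verdict was returned.

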